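Take the left-hand-threaded hand nut off the optical chopper

ROBOT

A 6-joint arm with a two-finger parallel gripper is mounted at the origin on the work surface. World frame = base frame: x ahead of the robot, y to its left, z up, the work surface at z = 0. Lengths are in m, angles in rad, forces in N, time in s.
With the tool pointing down it reaches from about 0.25 to 0.725 m from the base axis. Payload 4 kg.
Tool frame: the origin (TCP) lies midway between the tips of the shut fingers; the grasp point (between the pads) lies 19 mm behind it; y points along the fingers, z is the direction in which the jaws open and shut, and the axes are right-handed (so a half turn about y gives the same grasp; the last joint's range is limited). The gripper opens to 85 mm and grips with 20 to 120 N. Pads are 22 mm wide; open, the fingers measure 114 mm over their backs; the gripper's body (76 mm by 85 mm) begins 54 mm behind the grasp point. The pads swing forward as they close: fully open they stand 13 mm farther back than shut.
Start: joints at [1.222, 0.241, 0.005, 1.335, 0, 1.571], TCP at [0.171, 0.47, 0.231] pointing down, gripper open.
Joint ranges: [-2.72, 2.72], [-1.05, 1.87], [-1.09, 1.28], [-1.99, 2.15], [-1.42, 1.44], [-3.14, 3.14]. Speed limits (rad/s): [2.79, 2.79, 3.14, 3.14, 3.14, 3.14].

INTERFACE

Orientations are given as a unit quaternion [x, y, z, w].
In Python, from workcell import bot gives the robot as it stands. The module is installed in compiled form; this text tells all that it offers.
- The arm moves only by the shell command python3 -m handwheel 'ROWS' [OPENING]. ROWS is JSON, a list of rows, each a list of 6 numbers: the shift along the tool's x, y, z in units of 25 mm (1.0 is 25 mm), then the turn, a rotation vector about the tool's x, y, z in units of 10 degrees (1.0 is 10 degrees). A call has exactly 5 rows; each row is the pose to reach, as a shift and turn from the pose commanded when the call began, along the tool's axes at that moment; what a row does not reach only later rows make up. A row lasts 1/8 s, in which the tool goes at most 62.5 mm and 10.7 degrees, less where a joint would pass 70% of its speed; a pose out of reach is approached as far as the arm can. A call with a gripper value outside its range is refused whole. OPENING is the gripper command: -1 is shut, 1 is fully open, values between are in proportion, set as the call begins (- or left out, the last holds). The fingers move at their own pace and stop on an object; the grip force is fixed at half the most. Time passes only in rows, so rows that repeat a pose let the fingers close, or fill a call up. It gives the time, the measured TCP pose, the force and the opening at its end, in the units of the state.
- bot.get_obs(): the state, without advancing time (a new reading comes with each control period).
- bot.camera(name): name is "side" or "top" or "wrist"; returns a dict with "color" (384x512x3 uint8, red, green, blue), "fx", "fy", "cx", "cy" (pixels), "rvec" (rotation vector, rad) and "tvec" (3), from world to camera coordinates, as OpenCV has them. Camera axes: x right, y down, z forward; pixel columns grow to the right and rows downward; lengths in m; the calibration is good to about 2 mm. A picture is of the moment at which its call begins. There is no depth.
- bot.job_done(): hands the job in, once; it reports no verdict.
The state is a dict: "clock": time; "joint_pos": joint angles; "joint_vel": joint speeds; "tau": joint torques, N m; "eef_pos": TCP position; "tool_rot": TCP orientation; "ft_force": force on the tool from outside, world axes, zero at the start; "ft_torque": the same for the moment, N m; "grip_width": finger opening in m.
Only numpy, scipy, OpenCV 4.12 (cv2) and the standard library are available. Lean on these libraries where they do the work, as an engineer would, in place of code of your own. Each camera call takes 0.05 s, during which the arm holds its last target.

TASK

The black hand nut that clamps the slotted disc on the red chopper motor has a reverse (left-hand) thread. Unscrew it until it comes free by itself, feeling your way so that the thread is never forced, pried or yanked, lift it off and set it down gently, upright on its base, in the grey parts tray. Do not lean on the motor or its thin disc, and leave the vial, the spacer ring and the screwdriver where they are.

Things in the scene. Friction and masses are not known exactly. Their poses are not given: they have to be found in the camera images.
- nut: loose round black hand nut, ribbed, yellow band on its top face; 45 mm outside diameter, 45 mm tall, about 120 g, open 28 mm bore right through; origin at the centre of its underside, z up. Grip it across its diameter, at any yaw. Three pins inside, 7 mm above the underside, run in the spindle's thread, with 2 to 3 mm of axial play. It stays where it is let go on the thread
- chopper: fixed motor: red ribbed cylinder 84 mm in diameter on a dark base plate 130 x 130 x 10 mm, carrying a thin slotted aluminium disc 124 mm in diameter whose top is 57 mm above the table; origin at the centre of its underside, z up along the spindle. The seated nut's underside is 63 mm above the table, on a spring washer that pushes it up with about 8 N, fading over 3 mm of climb
- tray_in (a point): centre of the inner floor of the fixed grey open parts tray, 4 mm above the table; tray 150 mm (x) by 160 mm (y) outside, 24 mm high, walls 4 mm
- vial: bystander: small capped sample bottle, 28 mm in diameter, 62 mm tall, standing; origin at its underside
- spacer: bystander: aluminium spacer ring lying flat, 52 mm in diameter, 10 mm high; origin at its underside
- screwdriver: bystander: screwdriver 130 mm long lying along its own x axis, handle to -x
- spindle_tip (a point): top of the smooth upright spindle, 15 mm thick here, on its axis, 118 mm above the table; it does not turn. Below, inside the nut, is a coarse LEFT-HAND thread, 26 mm wide: turned CLOCKWISE seen from above the nut climbs several mm per quarter turn; the other way it jams. It comes free after half to three quarters of a turn, 15 to 22 mm up. Over 20 N between nut and chopper forces the thread
There are look-alikes about, which are no part of the job. There is more than one size of the nut; the job needs the larger. Of the things that look like the part that bears tray_in, the smaller one is meant.

How it is judged:
By the outcome, as a careful person would: the job done as asked, in the order asked, and still so for the second after the job is handed in, with the robot touching nothing.
It also fails if it takes over 72 s, if anything falls off the work surface, if the arm or the gripper's body presses on something with over 40 N, if the wrist force passes 120 N, or if a joint passes its speed limit or range.

## Working session

There is one attempt and no reset: what is moved stays moved. The work goes in short steps, Python scripts to look and compute and a shell command to move; the robot and the scene stay as the last step left them, time stands still between calls to the robot, and variables do not carry over. Pictures are saved under pics/ and viewed, and the job is handed in when it is done.

```bash
ls; mkdir -p pics
python3 - <<'E'
from workcell import bot
import cv2,numpy as np
o=bot.get_obs()
for k,v in o.items(): print(k,np.round(v,4))
for n in ["top","side","wrist"]:
    c=bot.camera(n); cv2.imwrite(f"pics/{n}0.png",c["color"][:,:,::-1])
    print(n,c["fx"],c["cx"],c["cy"],np.round(c["rvec"],4),np.round(c["tvec"],4))
E
```

```text
pics
clock 0.0
joint_pos [1.2221 0.2414 0.0037 1.3352 0.     1.5708]
joint_vel [ 0.0002 -0.0005  0.0014 -0.0009  0.0011 -0.0005]
tau [-2.00000e-04 -3.72312e+01  2.52410e+01  1.69000e-02  0.00000e+00
 -0.00000e+00]
eef_pos [0.1706 0.4693 0.2304]
tool_rot [ 0.6971 -0.1228  0.1225 -0.6956]
ft_force [-0.4923  0.2514 -1.1635]
ft_torque [ 0.0309 -0.0465 -0.0246]
grip_width 0.0854
top 391.3359189108607 245.50623223312581 188.56395878595464 [ 2.0678 -2.1497  0.2455] [0.1148 0.5712 0.8504]
side 349.5281171905678 257.7428707127726 187.42245328018453 [ 2.2264 -0.1591  0.0615] [-0.5471  0.1851  0.742 ]
wrist 296.302004757789 250.78433738509034 195.72908118994272 [-2.3619 -1.6536 -0.2501] [-0.4992 -0.0382  0.3799]
```

View pics/top0.png

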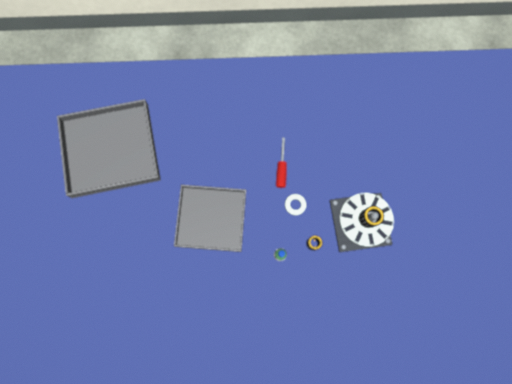

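View pics/side0.png

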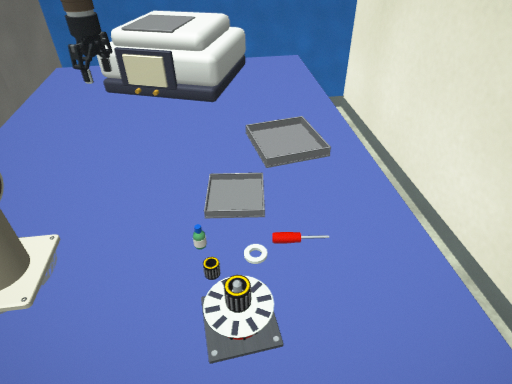

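View pics/wrist0.png

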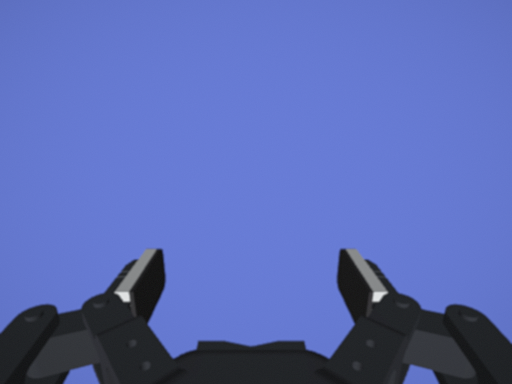

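The top view shows the chopper with its nut at about (374,216), the small look-alike nut at (315,242) and the small tray at (211,218), with the big tray at (108,148). The vial is at (281,255), the ring at (296,204) and the screwdriver at (282,170). The side view agrees.

```bash
cat > h.py <<'E'
from workcell import bot
import cv2,numpy as np
from scipy.spatial.transform import Rotation as R
def ray(c,u,v):
    Rm=cv2.Rodrigues(np.array(c["rvec"],float))[0]; t=np.array(c["tvec"],float)
    d=Rm.T@np.array([(u-c["cx"])/c["fx"],(v-c["cy"])/c["fy"],1.]); return -Rm.T@t,d
def onz(c,u,v,z):
    o,d=ray(c,u,v); return o+d*(z-o[2])/d[2]
def proj(c,p):
    return cv2.projectPoints(np.array([p],float),np.array(c["rvec"],float),np.array(c["tvec"],float),np.array([[c["fx"],0,c["cx"]],[0,c["fy"],c["cy"]],[0,0,1.]]),None)[0].ravel()
def blobs(mask,mn=15):
    n,l,s,ce=cv2.connectedComponentsWithStats(mask.astype(np.uint8),connectivity=8)
    return [(ce[i],s[i],l==i) for i in range(1,n) if s[i][4]>=mn]
def to_tool(target,Rt=None):
    o=bot.get_obs(); A=R.from_quat(o["tool_rot"]).as_matrix()
    return A.T@(np.array(target)-o["eef_pos"])/0.025
E
python3 - <<'E'
from h import *
o=bot.get_obs(); print(np.round(R.from_quat(o["tool_rot"]).as_matrix(),3))
for n in ["top","side"]:
    c=bot.camera(n); im=c["color"]; hsv=cv2.cvtColor(im,cv2.COLOR_RGB2HSV); H,S,V=[hsv[...,i].astype(int) for i in range(3)]
    print(n,"base at",proj(c,[0,0,0]))
    for ce,s,m in blobs((H>15)&(H<35)&(S>120)&(V>90)):
        pts=np.argwhere(m)[:,::-1].astype(np.float32); e=cv2.minEnclosingCircle(pts); bb=s[:2]+(s[2:4]-1)/2
        print("yellow",ce,s,"bbc",bb,"z108",onz(c,*bb,.108).round(4),"z~.03",onz(c,*bb,.03).round(4))
    for ce,s,m in blobs((S<60)&(V>170),80):
        bb=s[:2]+(s[2:4]-1)/2
        print("white",ce,s,onz(c,*bb,.057).round(4))
    for ce,s,m in blobs((S<60)&(V>40)&(V<170),300):
        cs,_=cv2.findContours(m.astype(np.uint8),0,2); r=cv2.minAreaRect(cs[0]); b=cv2.boxPoints(r)
        print("grey",ce,s,[onz(c,*q,.024).round(3)[:2].tolist() for q in b])
    x,y=(330,180) if n=="top" else (190,220)
    cv2.imwrite(f"pics/{n}z.png",cv2.resize(im[y:y+110 if n=="top" else y+140,x:x+ (90 if n=="top" else 110)],None,fx=5 if n=="top" else 4,fy=5 if n=="top" else 4,interpolation=2)[:,:,::-1])
E
```

```text
[[ 0.94  -0.001  0.342]
 [-0.342 -0.001  0.94 ]
 [-0.    -1.    -0.002]]
top base at [298.33384903 451.42809256]
yellow [373.06369427 215.38853503] [364 206  19  20 157] bbc [373.  215.5] z108 [ 0.4942 -0.1831  0.108 ] z~.03 [ 0.5052 -0.2098  0.03  ]
yellow [314.57333333 242.04      ] [308 236  14  13  75] bbc [314.5 242. ] z108 [ 0.4417 -0.0506  0.108 ] z~.03 [ 0.4478 -0.065   0.03  ]
white [181.39114858   5.3032666 ] [   0    0  512   17 4745] [1.0608 0.047  0.057 ]
white [259.63509067  39.25624869] [    0    16   512    48 14283] [0.9682 0.0512 0.057 ]
white [365.66509751 219.75521184] [ 340  192   54   55 1487] [ 0.4938 -0.1846  0.057 ]
white [295.08910891 204.19141914] [285 194  22  22 303] [ 0.5341 -0.0225  0.057 ]
grey [253.82074311  17.22219488] [   0    1  512   45 8128] [[1.083, 0.735], [1.085, -0.657], [0.992, -0.642], [0.992, 0.723]]
grey [44.89880952 56.81746032] [  0  44 100  22 504] [[0.996, 0.727], [0.997, 0.466], [0.939, 0.462], [0.939, 0.72]]
grey [106.94295389 148.32039594] [  57  100  103   98 7678] [[0.79, 0.576], [0.83, 0.339], [0.613, 0.297], [0.577, 0.525]]
gr
[... 2200 characters left out ...]
   52 2927] [[0.581, 0.541], [0.881, 0.611], [0.819, 0.31], [0.576, 0.269]]
grey [234.79326923 195.47876603] [ 204  173   61   45 2496] [[0.437, 0.274], [0.605, 0.248], [0.577, 0.068], [0.434, 0.09]]
grey [ 10.74231844 254.77513966] [   0  210   30   80 1432] [[0.035, -0.059], [-0.069, 0.192], [0.003, 0.181], [0.092, -0.068]]
grey [ 37.43529412 280.96      ] [  0 236  60  78 425] [[0.053, -0.112], [0.103, 0.075], [0.153, 0.027], [0.096, -0.145]]
grey [239.69398907 298.34699454] [221 279  41  34 366] [[0.458, -0.17], [0.465, -0.098], [0.544, -0.115], [0.53, -0.185]]
grey [241.76204465 341.78378378] [ 204  311   79   52 1702] [[0.429, -0.178], [0.565, -0.178], [0.559, -0.263], [0.437, -0.261]]
```

```bash
python3 -m handwheel '[[1.7,0,-1.65,0,-1,0],[3.4,0,-3.3,0,-2,0],[5.1,0,-4.95,0,-3,0],[6.8,0,-6.6,0,-4,0],[8.5,0,-8.25,0,-5,0]]' 1
python3 - <<'E'
from h import *
o=bot.get_obs();print(o["joint_pos"].round(3) if hasattr(o["joint_pos"],'round') else o["joint_pos"]); print(to_tool([.494,-.184,.231]).round(2))
E
```

```text
clock: 0.88
eef_pos: [0.2911, 0.2242, 0.2315]
tool_rot: [-0.688, -0.162, 0.161, 0.688]
ft_force: [0.1, 0.4, 0.0]
grip_width: 0.0856
[ 0.656 -0.024 -0.296  1.298 -0.     0.195]
[  0.     0.02 -18.23]
```

```bash
python3 -m handwheel '[[0,0,-2.4,0,-1,0],[0,0,-4.8,0,-2,0],[0,0,-7.2,0,-3,0],[0,0,-9.6,0,-4,0],[0,0,-12,0,-5,0]]'
python3 - <<'E'
from h import *
o=bot.get_obs();print(np.round(o["joint_pos"],3)); print(to_tool([.494,-.184,.231]).round(2))
E
```

```text
clock: 1.5
eef_pos: [0.4004, 0.0052, 0.2316]
tool_rot: [0.585, 0.397, -0.397, -0.585]
ft_force: [0.8, 0.6, -0.1]
grip_width: 0.0855
[ 0.013  0.042 -0.229  1.299  0.    -1.179]
[-5.64  0.03 -6.28]
```

```bash
python3 -m handwheel '[[-1.5,0,-1.7,0,-1,0],[-3,0,-3.4,0,-2,0],[-4.5,0,-5,0,-3,0],[-5.5,0,-6.2,0,-4,0],[-5.5,0,-6.2,0,-5,0]]'
python3 -m handwheel '[[0,0,0,0,0,0],[0,0,0,0,0,0],[0,0,0,0,0,0],[0,0,0,0,0,0],[0,0,0,0,0,0]]'
python3 - <<'E'
from h import *
o=bot.get_obs();print(np.round(o["joint_pos"],3)); print(to_tool([.494,-.184,.231]).round(2)); print(R.from_quat(o["tool_rot"]).as_matrix().round(3))
c=bot.camera("wrist"); cv2.imwrite("pics/w1.png",c["color"][:,:,::-1])
print(proj(c,[.494,-.184,.118]),proj(c,o["eef_pos"]),proj(c,[.494,-.184,.108]))
E
```

```text
clock: 2.12
eef_pos: [0.4929, -0.1816, 0.2306]
tool_rot: [-0.364, -0.606, 0.607, 0.364]
ft_force: [-0.7, 0.7, -0.5]
grip_width: 0.0854
clock: 2.75
eef_pos: [0.4921, -0.1786, 0.2317]
tool_rot: [0.364, 0.606, -0.606, -0.364]
ft_force: [-0.3, 0.2, 0.2]
grip_width: 0.0855
[-0.348  0.287  0.068  1.351 -0.    -2.408]
[-0.23  0.03  0.03]
[[-0.47   0.    -0.883]
 [ 0.883 -0.    -0.47 ]
 [-0.    -1.    -0.   ]]
[251.72690308 185.15043158] [250.59002859 251.04852834] [251.70429775 182.3207213 ]
```

View pics/w1.png

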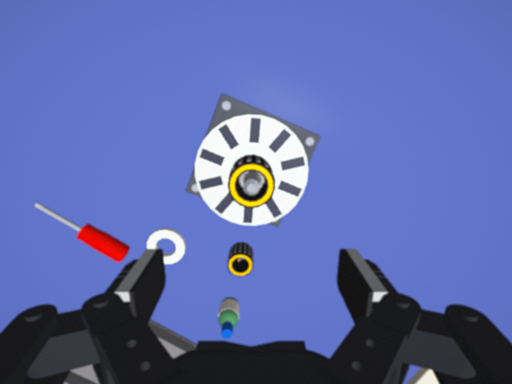

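The wrist view shows the nut's yellow ring at about (251,186) and the spindle tip inside it at about (252,182). The small nut is at (240,260), out of the way. Next I'll measure the ring from here.

```bash
cat >> h.py <<'E'
def yel(n,z,near,save=None):
    c=bot.camera(n); im=c["color"]; hsv=cv2.cvtColor(im,cv2.COLOR_RGB2HSV); H,S,V=[hsv[...,i].astype(int) for i in range(3)]
    if save: cv2.imwrite(save,im[:,:,::-1])
    for ce,s,m in blobs((H>15)&(H<35)&(S>120)&(V>90)):
        cs,_=cv2.findContours(m.astype(np.uint8),0,cv2.CHAIN_APPROX_NONE)
        cn=max(cs,key=len)[:,0,:]
        if len(cn)<12: continue
        w=np.array([onz(c,u,v,z) for u,v in cn])[:,:2].astype(np.float32)
        (cx,cy),r=cv2.minEnclosingCircle(w.reshape(-1,1,2)*1000)
        if np.hypot(cx/1000-near[0],cy/1000-near[1])<.06: print(n,"ring",round(cx,1),round(cy,1),"r",round(r,1),"px",ce.round(1))
E
python3 - <<'E'
from h import *
for n in ["wrist","top","side"]: yel(n,.108,(.494,-.184))
E
```

```text
wrist ring 493.3 -181.3 r 21.2 px [251.  184.5]
top ring 494.5 -184.4 r 21.5 px [373.2 215.4]
side ring 493.6 -180.0 r 21.3 px [237.1 285.1]
```

```bash
python3 -m handwheel '[[-0.05,1.5,0,0,0,0],[-0.15,3,0,0,0,0],[-0.15,3.8,0,0,0,0],[-0.15,4,0,0,0,0],[-0.15,4,0,0,0,0]]'
python3 - <<'E'
from h import *
for n in ["wrist","top","side"]: yel(n,.108,(.494,-.184),"pics/%s2.png"%n)
print(to_tool([.4938,-.182,.071]).round(2))
E
```

```text
clock: 3.58
eef_pos: [0.4941, -0.1823, 0.1319]
tool_rot: [0.364, 0.606, -0.606, -0.364]
ft_force: [-0.2, -0.4, 0.6]
grip_width: 0.0849
wrist ring 493.0 -180.9 r 21.0 px [251.2 233.7]
top ring 494.2 -184.4 r 21.6 px [373.1 215.4]
side ring 493.6 -179.5 r 21.0 px [237.  285.1]
[0.04 2.47 0.03]
```

View pics/wrist2.png

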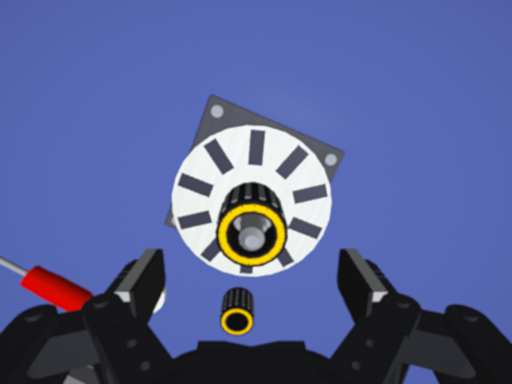

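View pics/side2.png

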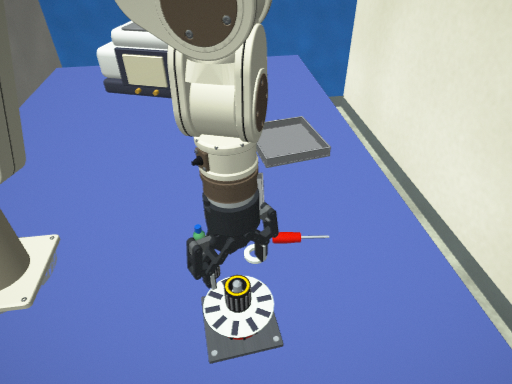

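The pad edges at columns 163 and 338 are centred on the nut at 251, so the jaws are centred across the nut. I'll descend, narrow the jaws, then close.

```bash
python3 -m handwheel '[[0,0.8,0,0,0,0],[0,1.7,0,0,0,0],[0,2.4,0,0,0,0],[0,2.6,0,0,0,0],[0,2.6,0,0,0,0]]'
python3 -m handwheel '[[0,0,0,0,0,0],[0,0,0,0,0,0],[0,0,0,0,0,0],[0,0,0,0,0,0],[0,0,0,0,0,0]]' 0.25
python3 - <<'E'
from h import *
yel("wrist",.108,(.494,-.184),"pics/w3.png"); o=bot.get_obs(); print(o["eef_pos"],o["ft_force"],o["joint_pos"])
E
```

```text
clock: 4.35
eef_pos: [0.4942, -0.1823, 0.0671]
tool_rot: [0.364, 0.606, -0.606, -0.364]
ft_force: [-0.5, -1.1, 0.1]
grip_width: 0.0852
clock: 4.97
eef_pos: [0.4938, -0.1822, 0.0665]
tool_rot: [0.364, 0.606, -0.606, -0.364]
ft_force: [-0.3, 0.1, 0.4]
grip_width: 0.0537
wrist ring 492.7 -180.5 r 20.9 px [251.  301.1]
[ 0.49381861 -0.18214721  0.06650034] [ 0.44245301  0.09213949 -0.40058013] [-3.53385088e-01  4.22047824e-01 -1.93032951e-01  9.55746885e-01
  2.27665265e-05 -2.41292845e+00]
```

View pics/w3.png

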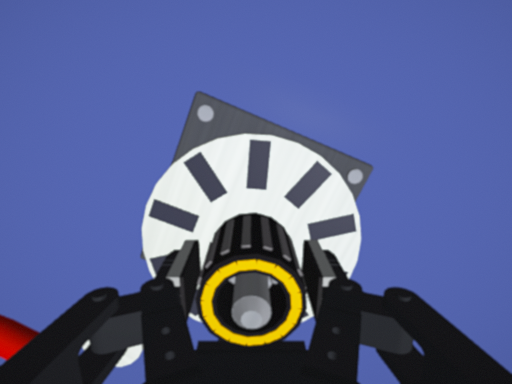

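```bash
python3 -m handwheel '[[0.03,0,0,0,0,0],[0.03,0,0,0,0,0],[0.03,0,0,0,0,0],[0.03,0,0,0,0,0],[0.03,0,0,0,0,0]]' -0.2
python3 -c "
from h import *
o=bot.get_obs(); A=R.from_quat(o['tool_rot']).as_matrix(); print(o['eef_pos'],o['ft_force'],'tool',A.T@o['ft_force'],o['ft_torque'])"
```

```text
clock: 5.65
eef_pos: [0.4936, -0.1818, 0.0666]
tool_rot: [-0.364, -0.606, 0.606, 0.364]
ft_force: [0.5, -2.7, 1.9]
grip_width: 0.0432
[ 0.49357918 -0.18182845  0.06663274] [ 0.45621506 -2.67384295  1.92796811] tool [-2.57655214 -1.92603886  0.85228085] [-0.46251321  0.12167752  0.05365401]
```

```bash
cat > f.py <<'E'
from h import *
o=bot.get_obs(); A=R.from_quat(o['tool_rot']).as_matrix(); print(np.round(o['eef_pos'],4),'F',np.round(o['ft_force'],1),'tool',np.round(A.T@o['ft_force'],1),'T',np.round(o['ft_torque'],2),'j6',round(o['joint_pos'][5],3),'axes x',A[:2,0].round(2),'tilt',A[2].round(3))
E
python3 -m handwheel '[[0,-0.01,0,0,0.3,0],[0,-0.02,0,0,0.6,0],[0,-0.03,0,0,1,0],[0,-0.03,0,0,1,0],[0,-0.03,0,0,1,0]]'
python3 f.py
```

```text
clock: 6.28
eef_pos: [0.4936, -0.1811, 0.0673]
tool_rot: [0.415, 0.573, -0.572, -0.415]
ft_force: [0.3, 0.9, 2.7]
grip_width: 0.0435
[ 0.4936 -0.1811  0.0673] F [0.3 0.9 2.7] tool [ 0.8 -2.7 -0.6] T [ 0.03 -0.02 -0.03] j6 -2.238 axes x [-0.31  0.95] tilt [ 0.001 -1.    -0.001]
```

```bash
python3 -m handwheel '[[0,-0.013,0,0,0.4,0],[0,-0.026,0,0,0.8,0],[0,-0.039,0,0,1.2,0],[0,-0.052,0,0,1.6,0],[0,-0.065,0,0,2,0]]'
python3 f.py
python3 -m handwheel '[[0,-0.013,0,0,0.4,0],[0,-0.026,0,0,0.8,0],[0,-0.039,0,0,1.2,0],[0,-0.052,0,0,1.6,0],[0,-0.065,0,0,2,0]]'
python3 f.py
```

```text
clock: 6.9
eef_pos: [0.4934, -0.1812, 0.0687]
tool_rot: [-0.509, -0.491, 0.491, 0.509]
ft_force: [-0.1, 0.4, 0.5]
grip_width: 0.0431
[ 0.4934 -0.1812  0.0687] F [-0.1  0.4  0.5] tool [ 0.4 -0.5  0.1] T [-0.07 -0.06  0.02] j6 -1.887 axes x [0.04 1.  ] tilt [ 0.001 -1.     0.   ]
clock: 7.52
eef_pos: [0.4929, -0.181, 0.0697]
tool_rot: [-0.586, -0.395, 0.395, 0.587]
ft_force: [0.4, 0.9, -2.2]
grip_width: 0.0434
[ 0.4929 -0.181   0.0697] F [ 0.4  0.9 -2.2] tool [ 1.   2.2 -0.1] T [ 0.01 -0.11 -0.03] j6 -1.538 axes x [0.38 0.93] tilt [ 0.    -1.     0.002]
```

```bash
python3 -m handwheel '[[0,-0.01,0,0,0.4,0],[0,-0.02,0,0,0.8,0],[0,-0.03,0,0,1.2,0],[0,-0.04,0,0,1.6,0],[0,-0.05,0,0,2,0]]'
python3 f.py
python3 -m handwheel '[[0,0,0,0,0,0],[0,0,0,0,0,0],[0,0,0,0,0,0],[0,0,0,0,0,0],[0,0,0,0,0,0]]'
python3 f.py
```

```text
clock: 8.15
eef_pos: [0.4928, -0.1812, 0.071]
tool_rot: [-0.646, -0.287, 0.288, 0.647]
ft_force: [-0.7, -0.6, -1.4]
grip_width: 0.0432
[ 0.4928 -0.1812  0.071 ] F [-0.7 -0.6 -1.4] tool [-0.9  1.4  0.1] T [-0.11 -0.05  0.01] j6 -1.189 axes x [0.67 0.74] tilt [-0.001 -1.     0.002]
clock: 8.78
eef_pos: [0.4935, -0.1815, 0.0717]
tool_rot: [-0.646, -0.288, 0.288, 0.646]
ft_force: [0.2, -0.3, -1.4]
grip_width: 0.0429
[ 0.4935 -0.1815  0.0717] F [ 0.2 -0.3 -1.4] tool [-0.1  1.4 -0.3] T [ 0.   -0.02  0.07] j6 -1.19 axes x [0.67 0.74] tilt [ 0. -1.  0.]
```

```bash
python3 -m handwheel '[[0,-0.018,0,0,0.6,0],[0,-0.036,0,0,1.2,0],[0,-0.054,0,0,1.8,0],[0,-0.072,0,0,2.4,0],[0,-0.09,0,0,3,0]]'
python3 f.py
```

```text
clock: 9.4
eef_pos: [0.4935, -0.1815, 0.074]
tool_rot: [-0.699, -0.109, 0.109, 0.699]
ft_force: [-0.4, -0.3, -1.3]
grip_width: 0.0432
[ 0.4935 -0.1815  0.074 ] F [-0.4 -0.3 -1.3] tool [-0.5  1.3 -0.1] T [-0.02 -0.05  0.02] j6 -0.663 axes x [0.95 0.31] tilt [ 0. -1.  0.]
```

```bash
python3 -m handwheel '[[0,-0.01,0,0,0.4,0],[0,-0.02,0,0,0.8,0],[0,-0.035,0,0,1.2,0],[0,-0.048,0,0,1.6,0],[0,-0.06,0,0,2,0]]'
python3 f.py
```

```text
clock: 10.02
eef_pos: [0.4935, -0.1816, 0.0756]
tool_rot: [0.707, -0.013, 0.013, -0.707]
ft_force: [0.4, -0.4, -1.4]
grip_width: 0.0431
[ 0.4935 -0.1816  0.0756] F [ 0.4 -0.4 -1.4] tool [ 0.4  1.4 -0.4] T [-0.02 -0.01 -0.06] j6 -0.315 axes x [ 1.   -0.04] tilt [ 0. -1. -0.]
```

```bash
python3 -m handwheel '[[0,-0.016,0,0,0.5,0],[0,-0.032,0,0,1,0],[0,-0.048,0,0,1.5,0],[0,-0.064,0,0,2,0],[0,-0.08,0,0,2.5,0]]'
python3 f.py
```

```text
clock: 10.65
eef_pos: [0.4936, -0.1817, 0.0777]
tool_rot: [0.687, -0.166, 0.166, -0.687]
ft_force: [0.2, -0.0, -0.8]
grip_width: 0.0433
[ 0.4936 -0.1817  0.0777] F [ 0.2 -0.  -0.8] tool [0.2 0.8 0.1] T [-0.07  0.08  0.04] j6 0.121 axes x [ 0.89 -0.46] tilt [ 0. -1. -0.]
```

```bash
python3 -m handwheel '[[0,-0.016,0,0,0.5,0],[0,-0.032,0,0,1,0],[0,-0.048,0,0,1.5,0],[0,-0.064,0,0,2,0],[0,-0.08,0,0,2.5,0]]'
python3 f.py
```

```text
clock: 11.28
eef_pos: [0.4937, -0.1817, 0.0799]
tool_rot: [0.635, -0.311, 0.311, -0.635]
ft_force: [-1.2, -1.0, 0.5]
grip_width: 0.0431
[ 0.4937 -0.1817  0.0799] F [-1.2 -1.   0.5] tool [ 0.1 -0.5 -1.5] T [-0.08  0.02  0.03] j6 0.558 axes x [ 0.61 -0.79] tilt [ 0.001 -1.     0.   ]
```

```bash
python3 -m handwheel '[[0,-0.02,0,0,0.5,0],[0,-0.04,0,0,1,0],[0,-0.06,0,0,1.5,0],[0,-0.08,0,0,2,0],[0,-0.09,0,0,2.5,0]]'
python3 f.py
```

```text
clock: 11.9
eef_pos: [0.4936, -0.1817, 0.0821]
tool_rot: [-0.553, 0.441, -0.441, 0.553]
ft_force: [-0.1, -0.6, 0.3]
grip_width: 0.0432
[ 0.4936 -0.1817  0.0821] F [-0.1 -0.6  0.3] tool [ 0.6 -0.3 -0.2] T [-0.02  0.11  0.03] j6 0.994 axes x [ 0.22 -0.97] tilt [ 0. -1.  0.]
```

```bash
python3 -m handwheel '[[0,-0.017,0,0,0.5,0],[0,-0.034,0,0,1,0],[0,-0.051,0,0,1.5,0],[0,-0.068,0,0,2,0],[0,-0.085,0,0,2.5,0]]'
python3 f.py
```

```text
clock: 12.52
eef_pos: [0.4937, -0.1818, 0.0844]
tool_rot: [0.444, -0.55, 0.55, -0.444]
ft_force: [-0.5, -0.5, 1.0]
grip_width: 0.0432
[ 0.4937 -0.1818  0.0844] F [-0.5 -0.5  1. ] tool [ 0.6 -1.  -0.4] T [-0.1   0.1   0.03] j6 1.43 axes x [-0.21 -0.98] tilt [ 0.    -1.     0.001]
```

```bash
python3 -m handwheel '[[0,-0.02,0,0,0.5,0],[0,-0.04,0,0,1,0],[0,-0.06,0,0,1.5,0],[0,-0.08,0,0,2,0],[0,-0.1,0,0,2.5,0]]'
python3 f.py
```

```text
clock: 13.15
eef_pos: [0.4938, -0.1818, 0.0868]
tool_rot: [0.314, -0.633, 0.634, -0.315]
ft_force: [-0.3, 0.5, 0.5]
grip_width: 0.0431
[ 0.4938 -0.1818  0.0868] F [-0.3  0.5  0.5] tool [-0.2 -0.5 -0.6] T [-0.05  0.05  0.05] j6 1.867 axes x [-0.6 -0.8] tilt [-0.    -1.     0.001]
```

```bash
python3 -m handwheel '[[0,-0.02,0,0,0.5,0],[0,-0.04,0,0,1,0],[0,-0.06,0,0,1.5,0],[0,-0.08,0,0,2,0],[0,-0.1,0,0,2.5,0]]'
python3 f.py
```

```text
clock: 13.78
eef_pos: [0.4936, -0.1817, 0.0892]
tool_rot: [0.17, -0.686, 0.687, -0.17]
ft_force: [0.1, 0.1, -1.7]
grip_width: 0.0431
[ 0.4936 -0.1817  0.0892] F [ 0.1  0.1 -1.7] tool [-0.1  1.7 -0. ] T [-0.07  0.04  0.01] j6 2.303 axes x [-0.88 -0.47] tilt [-0.    -1.     0.001]
```

```bash
python3 -m handwheel '[[0,-0.02,0,0,0.5,0],[0,-0.04,0,0,1,0],[0,-0.06,0,0,1.5,0],[0,-0.08,0,0,2,0],[0,-0.1,0,0,2.5,0]]'
python3 f.py
```

```text
clock: 14.4
eef_pos: [0.4935, -0.1815, 0.0914]
tool_rot: [-0.018, 0.707, -0.707, 0.018]
ft_force: [0.1, -0.1, -0.7]
grip_width: 0.0431
[ 0.4935 -0.1815  0.0914] F [ 0.1 -0.1 -0.7] tool [-0.1  0.7  0.1] T [ 0.01 -0.03  0.  ] j6 2.739 axes x [-1.   -0.05] tilt [-0. -1. -0.]
```

```bash
python3 -m handwheel '[[0,-0.02,0,0,0,0],[0,-0.04,0,0,0,0],[0,-0.06,0,0,0,0],[0,-0.08,0,0,0,0],[0,-0.1,0,0,0,0]]'
python3 f.py
```

```text
clock: 15.02
eef_pos: [0.4935, -0.1815, 0.0939]
tool_rot: [-0.019, 0.707, -0.707, 0.019]
ft_force: [-0.1, -0.6, -1.2]
grip_width: 0.0433
[ 0.4935 -0.1815  0.0939] F [-0.1 -0.6 -1.2] tool [0.2 1.2 0.6] T [-0.02  0.04  0.03] j6 2.737 axes x [-1.   -0.05] tilt [-0. -1. -0.]
```

```bash
python3 -m handwheel '[[0,-0.05,0,0,0,0],[0,-0.1,0,0,0,0],[0,-0.15,0,0,0,0],[0,-0.2,0,0,0,0],[0,-0.25,0,0,0,0]]'
python3 f.py
```

```text
clock: 15.65
eef_pos: [0.4935, -0.1815, 0.1002]
tool_rot: [0.018, -0.707, 0.707, -0.019]
ft_force: [-0.6, 0.7, -1.6]
grip_width: 0.0432
[ 0.4935 -0.1815  0.1002] F [-0.6  0.7 -1.6] tool [ 0.6  1.6 -0.8] T [-0.03  0.01  0.02] j6 2.737 axes x [-1.   -0.05] tilt [-0. -1.  0.]
```

```bash
python3 -m handwheel '[[0,-0.3,0,0,0,0],[0,-0.7,0,0,0,0],[0,-1.2,0,0,0,0],[0,-1.8,0,0,0,0],[0,-2.4,0,0,0,0]]'
python3 f.py
```

```text
clock: 16.27
eef_pos: [0.4937, -0.1816, 0.1616]
tool_rot: [0.018, -0.707, 0.707, -0.019]
ft_force: [-0.1, 0.8, -1.5]
grip_width: 0.043
[ 0.4937 -0.1816  0.1616] F [-0.1  0.8 -1.5] tool [ 0.1  1.5 -0.8] T [ 0.05 -0.06 -0.05] j6 2.737 axes x [-1.   -0.05] tilt [-0.001 -1.     0.   ]
```

```bash
python3 -m handwheel '[[0,-0.5,0,0,0,0],[0,-0.8,0,0,0,0],[0,-1,0,0,0,0],[0,-1,0,0,0,0],[0,-1,0,0,0,0]]'
python3 f.py
python3 - <<'E'
from h import *
for n in ["side","top","wrist"]:
    c=bot.camera(n); cv2.imwrite(f"pics/{n}5.png",c["color"][:,:,::-1])
    im=c["color"]; hsv=cv2.cvtColor(im,cv2.COLOR_RGB2HSV); H,S,V=[hsv[...,i].astype(int) for i in range(3)]
    if n!="wrist":
      for ce,s,m in blobs((S<60)&(V>40)&(V<170),1500):
        cs,_=cv2.findContours(m.astype(np.uint8),0,2); b=cv2.boxPoints(cv2.minAreaRect(cs[0]))
        q=np.array([onz(c,*p,.024)[:2] for p in b]); print(n,q.mean(0).round(4),q.round(3).tolist())
E
```

```text
clock: 16.9
eef_pos: [0.4931, -0.1814, 0.1846]
tool_rot: [-0.019, 0.707, -0.707, 0.018]
ft_force: [-0.2, 0.6, -1.7]
grip_width: 0.0434
[ 0.4931 -0.1814  0.1846] F [-0.2  0.6 -1.7] tool [ 0.2  1.7 -0.6] T [0.   0.05 0.  ] j6 2.737 axes x [-1.   -0.05] tilt [ 0.001 -1.    -0.   ]
side [-0.551   1.7509] [[-1.34, 3.26], [-0.791, 3.145], [0.046, 0.287], [-0.119, 0.312]]
side [0.4267 2.8657] [[-0.017, 1.018], [-0.319, 9.134], [1.33, 1.164], [0.713, 0.147]]
side [0.9612 0.2312] [[0.904, 0.684], [0.999, 0.79], [0.992, -0.266], [0.95, -0.283]]
side [0.5063 0.1539] [[0.419, 0.372], [0.613, 0.361], [0.563, -0.064], [0.43, -0.053]]
side [ 0.4976 -0.2198] [[0.429, -0.178], [0.565, -0.178], [0.559, -0.263], [0.437, -0.261]]
top [1.0417 0.0395] [[1.083, 0.735], [1.084, -0.657], [1.0, -0.644], [1.0, 0.724]]
top [ 0.4866 -0.4102] [[0.85, -0.323], [0.839, -0.611], [0.124, -0.475], [0.134, -0.232]]
top [0.7024 0.4342] [[0.79, 0.576], [0.83, 0.339], [0.613, 0.297], [0.577, 0.524]]
top [0.5171 0.1806] [[0.451, 0.267], [0.602, 0.255], [0.583, 0.092], [0.433, 0.109]]
```

View pics/side5.png

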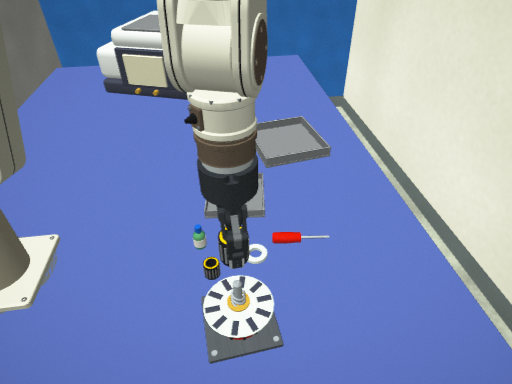

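View pics/wrist5.png

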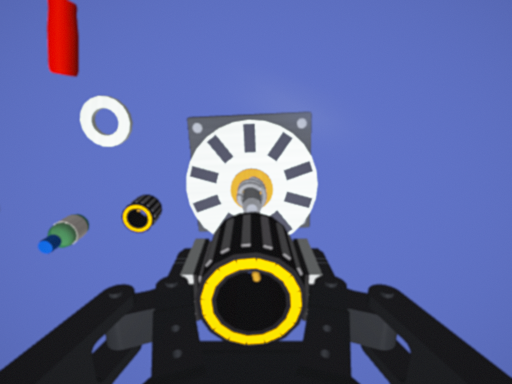

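The nut is held at about (250,300) in the wrist view, clear of the bare spindle at (250,190). The vial, ring and screwdriver haven't moved. Now I'll carry it to the small tray, centred at (0.517, 0.181), turning back on the way to stay inside the last joint's range.

```bash
python3 -m handwheel '[[-0.1,0,-1,0,-0.9,0],[-0.3,0,-2.6,0,-1.8,0],[-0.5,0,-4.4,0,-2.7,0],[-0.7,0,-6.2,0,-3.6,0],[-0.9,0,-8,0,-4.5,0]]'
python3 -c "
from h import *
print(to_tool([.517,.181,.185]).round(2))"; python3 f.py
```

```text
clock: 17.68
eef_pos: [0.5054, 0.0207, 0.185]
tool_rot: [0.289, -0.645, 0.645, -0.289]
ft_force: [0.9, -1.5, -2.1]
grip_width: 0.0431
[-5.09 -0.   -3.92]
[0.5054 0.0207 0.185 ] F [ 0.9 -1.5 -2.1] tool [0.5 2.1 1.7] T [-0.01 -0.03  0.  ] j6 2.34 axes x [-0.67 -0.75] tilt [ 0. -1. -0.]
```

```bash
python3 -m handwheel '[[-1.4,0,-1.1,0,-0.9,0],[-2.9,0,-2.2,0,-1.8,0],[-4.2,0,-3.2,0,-2.7,0],[-5,0,-3.8,0,-3.6,0],[-5.1,0,-3.9,0,-4.5,0]]'
python3 -m handwheel '[[0,1,0,0,0,0],[0,2,0,0,0,0],[0,3.3,0,0,0,0],[0,4.6,0,0,0,0],[0,5.2,0,0,0,0]]'
python3 f.py
python3 - <<'E'
from h import *
for n in ["side","top"]:
    c=bot.camera(n); cv2.imwrite(f"pics/{n}6.png",c["color"][:,:,::-1])
print(to_tool([.517,.181,.0076]).round(2))
E
```

```text
clock: 18.3
eef_pos: [0.5182, 0.1814, 0.1846]
tool_rot: [0.515, -0.485, 0.484, -0.515]
ft_force: [0.2, -0.1, -1.4]
grip_width: 0.0429
clock: 18.92
eef_pos: [0.5168, 0.1789, 0.053]
tool_rot: [0.514, -0.487, 0.486, -0.512]
ft_force: [-0.1, 0.3, -0.7]
grip_width: 0.0432
[0.5168 0.1789 0.053 ] F [-0.1  0.3 -0.7] tool [-0.3  0.7 -0. ] T [-0.03  0.01 -0.06] j6 1.852 axes x [ 0.05 -1.  ] tilt [ 0.001 -1.    -0.004]
[-0.08  1.83  0.01]
```

View pics/side6.png

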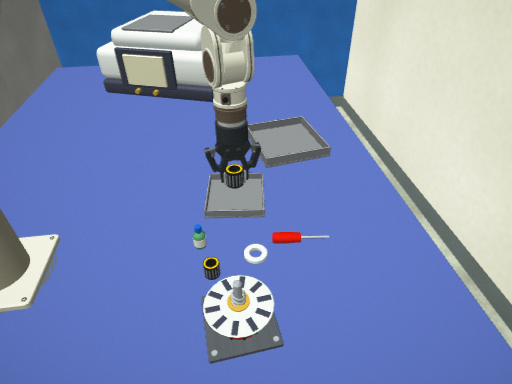

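The nut hangs over the middle of the small tray, at about (235,178) in the side view. I'll lower it slowly and watch the force.

```bash
python3 -m handwheel '[[0,0.5,0,0,0,0],[0,0.9,0,0,0,0],[0,1.2,0,0,0,0],[0,1.4,0,0,0,0],[0,1.5,0,0,0,0]]'
python3 -m handwheel '[[0,0.02,0,0,0,0],[0,0.04,0,0,0,0],[0,0.06,0,0,0,0],[0,0.08,0,0,0,0],[0,0.1,0,0,0,0]]'
python3 f.py
```

```text
clock: 19.65
eef_pos: [0.5183, 0.1794, 0.0174]
tool_rot: [0.513, -0.487, 0.487, -0.513]
ft_force: [-0.4, -0.4, -1.7]
grip_width: 0.0431
clock: 20.27
eef_pos: [0.5184, 0.1794, 0.0152]
tool_rot: [-0.513, 0.487, -0.487, 0.513]
ft_force: [-0.2, 0.4, -0.9]
grip_width: 0.0432
[0.5184 0.1794 0.0152] F [-0.2  0.4 -0.9] tool [-0.4  0.9 -0.1] T [-0.    0.05 -0.04] j6 1.852 axes x [ 0.05 -1.  ] tilt [-0. -1.  0.]
```

```bash
python3 -m handwheel '[[0,0.04,0,0,0,0],[0,0.08,0,0,0,0],[0,0.12,0,0,0,0],[0,0.16,0,0,0,0],[0,0.2,0,0,0,0]]'
python3 -m handwheel '[[0,0.01,0,0,0,0],[0,0.02,0,0,0,0],[0,0.03,0,0,0,0],[0,0.04,0,0,0,0],[0,0.05,0,0,0,0]]'
python3 f.py
```

```text
clock: 20.9
eef_pos: [0.5183, 0.1794, 0.0101]
tool_rot: [0.513, -0.487, 0.487, -0.513]
ft_force: [0.2, -0.2, -2.0]
grip_width: 0.0432
clock: 21.52
eef_pos: [0.5183, 0.1794, 0.0089]
tool_rot: [-0.513, 0.487, -0.487, 0.513]
ft_force: [-0.8, 0.4, -1.2]
grip_width: 0.0434
[0.5183 0.1794 0.0089] F [-0.8  0.4 -1.2] tool [-0.5  1.2 -0.7] T [ 0.01 -0.01  0.  ] j6 1.852 axes x [ 0.05 -1.  ] tilt [ 0. -1.  0.]
```

```bash
python3 -m handwheel '[[0,0.01,0,0,0,0],[0,0.02,0,0,0,0],[0,0.03,0,0,0,0],[0,0.04,0,0,0,0],[0,0.04,0,0,0,0]]'
python3 f.py
```

```text
clock: 22.15
eef_pos: [0.5183, 0.1794, 0.0078]
tool_rot: [0.513, -0.487, 0.487, -0.513]
ft_force: [1.1, -0.6, -1.5]
grip_width: 0.0434
[0.5183 0.1794 0.0078] F [ 1.1 -0.6 -1.5] tool [0.6 1.5 1.1] T [-0.02  0.02 -0.01] j6 1.852 axes x [ 0.05 -1.  ] tilt [ 0. -1. -0.]
```

```bash
python3 -m handwheel '[[0,0.005,0,0,0,0],[0,0.01,0,0,0,0],[0,0.015,0,0,0,0],[0,0.02,0,0,0,0],[0,0.02,0,0,0,0]]'
python3 f.py
```

```text
clock: 22.78
eef_pos: [0.5183, 0.1794, 0.0074]
tool_rot: [-0.513, 0.487, -0.487, 0.513]
ft_force: [0.1, 0.9, -1.9]
grip_width: 0.0434
[0.5183 0.1794 0.0074] F [ 0.1  0.9 -1.9] tool [-0.9  1.9  0.2] T [ 0.    0.01 -0.03] j6 1.852 axes x [ 0.05 -1.  ] tilt [-0. -1.  0.]
```

```bash
python3 -m handwheel '[[0,0.005,0,0,0,0],[0,0.01,0,0,0,0],[0,0.015,0,0,0,0],[0,0.02,0,0,0,0],[0,0.03,0,0,0,0]]'
python3 f.py
```

```text
clock: 23.4
eef_pos: [0.5183, 0.1794, 0.007]
tool_rot: [-0.513, 0.487, -0.487, 0.513]
ft_force: [-1.4, -0.3, 3.2]
grip_width: 0.0435
[0.5183 0.1794 0.007 ] F [-1.4 -0.3  3.2] tool [ 0.2 -3.2 -1.4] T [-0.11  0.31  0.01] j6 1.852 axes x [ 0.05 -1.  ] tilt [-0. -1.  0.]
```

```bash
python3 -m handwheel '[[0,0.005,0,0,0,0],[0,0.01,0,0,0,0],[0,0.015,0,0,0,0],[0,0.02,0,0,0,0],[0,0.02,0,0,0,0]]'
python3 f.py; python3 -c "
from h import *
c=bot.camera('side'); cv2.imwrite('pics/s7.png',cv2.resize(c['color'][140:230,190:290],None,fx=6,fy=6,interpolation=2)[:,:,::-1])"
```

```text
clock: 24.02
eef_pos: [0.5183, 0.1794, 0.0069]
tool_rot: [-0.513, 0.487, -0.487, 0.513]
ft_force: [-3.0, -0.6, 6.5]
grip_width: 0.0434
[0.5183 0.1794 0.0069] F [-3.  -0.6  6.5] tool [ 0.5 -6.5 -3. ] T [-0.21  0.59  0.04] j6 1.852 axes x [ 0.05 -1.  ] tilt [-0. -1.  0.]
```

View pics/s7.png

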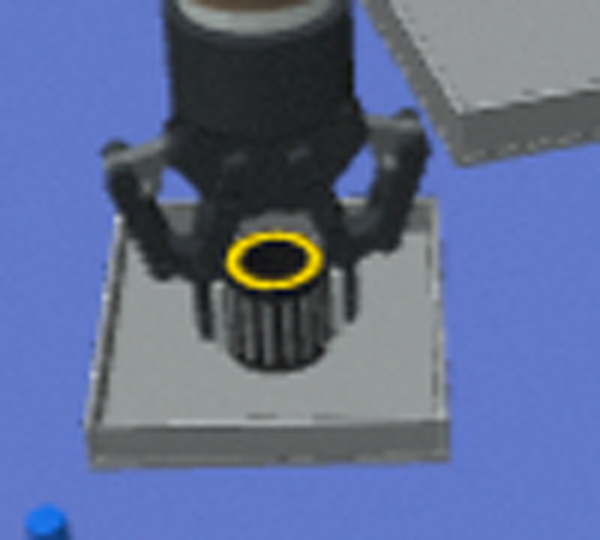

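The nut is on the tray floor, with about 6 N showing. I'll ease off slightly, open partway and back straight up.

```bash
python3 -m handwheel '[[0,-0.01,0,0,0,0],[0,-0.02,0,0,0,0],[0,-0.02,0,0,0,0],[0,-0.02,0,0,0,0],[0,-0.02,0,0,0,0]]'
python3 -m handwheel '[[0,0,0,0,0,0],[0,0,0,0,0,0],[0,0,0,0,0,0],[0,0,0,0,0,0],[0,0,0,0,0,0]]' 0.45
python3 f.py; python3 -c "
from h import *
yel('side',.049,(.517,.181),'pics/s8.png');yel('wrist',.049,(.517,.181),'pics/w8.png')"
```

```text
clock: 24.7
eef_pos: [0.5183, 0.1794, 0.007]
tool_rot: [-0.513, 0.487, -0.487, 0.513]
ft_force: [-2.5, -1.6, 5.8]
grip_width: 0.0431
clock: 25.32
eef_pos: [0.5184, 0.1794, 0.0066]
tool_rot: [-0.513, 0.487, -0.487, 0.513]
ft_force: [-0.0, 0.7, -0.6]
grip_width: 0.0621
[0.5184 0.1794 0.0066] F [-0.   0.7 -0.6] tool [-0.7  0.6  0. ] T [-0.03  0.02  0.03] j6 1.852 axes x [ 0.05 -1.  ] tilt [ 0. -1.  0.]
side ring 519.2 181.8 r 21.0 px [235.2 183. ]
wrist ring 518.0 178.8 r 20.8 px [251.  299.8]
```

View pics/w8.png

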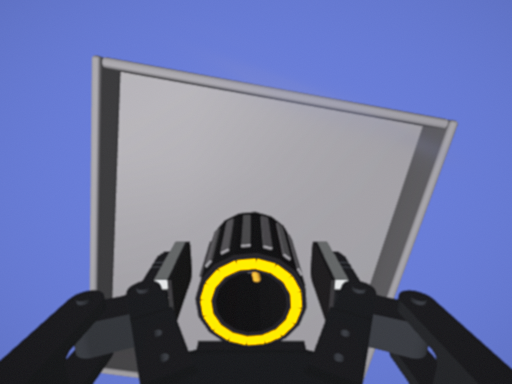

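The nut stands free with both pads clear: its ring is at (251,300) and the pads are at about columns 190 and 313. Now I'll retreat straight up.

```bash
python3 -m handwheel '[[0,-0.2,0,0,0,0],[0,-0.6,0,0,0,0],[0,-1.2,0,0,0,0],[0,-2,0,0,0,0],[0,-3,0,0,0,0]]'
python3 -m handwheel '[[0,-1.5,0,0,0,0],[0,-3,0,0,0,0],[0,-4,0,0,0,0],[0,-4,0,0,0,0],[0,-4,0,0,0,0]]'
python3 f.py; python3 -c "
from h import *
yel('side',.049,(.517,.181),'pics/s9.png');yel('wrist',.049,(.517,.181),'pics/w9.png');yel('top',.049,(.517,.181),'pics/t9.png')"
```

```text
clock: 26.05
eef_pos: [0.5183, 0.1794, 0.0831]
tool_rot: [-0.513, 0.487, -0.487, 0.513]
ft_force: [1.0, 0.4, -0.0]
grip_width: 0.0618
clock: 26.68
eef_pos: [0.5179, 0.1793, 0.1814]
tool_rot: [0.513, -0.487, 0.487, -0.513]
ft_force: [0.1, 0.0, -1.0]
grip_width: 0.0619
[0.5179 0.1793 0.1814] F [ 0.1  0.  -1. ] tool [-0.   1.   0.1] T [-0.02  0.04  0.08] j6 1.852 axes x [ 0.05 -1.  ] tilt [ 0. -1. -0.]
side ring 519.2 181.8 r 21.0 px [235.2 183. ]
wrist ring 518.1 179.6 r 21.2 px [251.8 185.3]
wrist ring 520.3 178.1 r 2.7 px [254.  187.8]
```

View pics/s9.png

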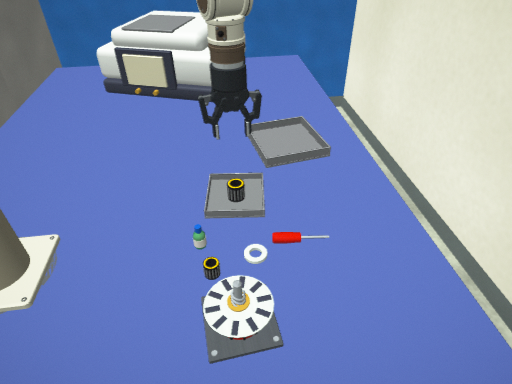

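View pics/w9.png

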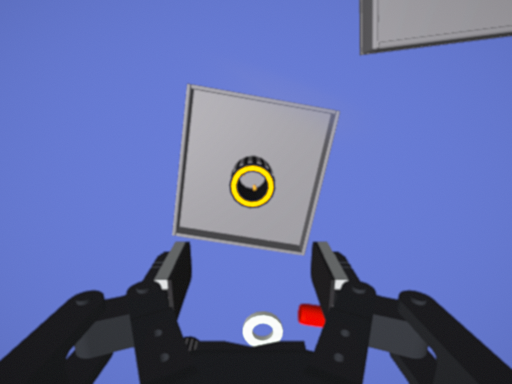

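The nut stands upright in the middle of the small tray, at (236,190) in the side view and (252,185) in the wrist view. The bystanders haven't moved and the gripper is clear, so I'm handing in.

```bash
python3 -c "
from workcell import bot
print(bot.job_done())"
```

```text
the job is handed in; nothing more can be done
None
```

The nut is off the spindle and standing upright on its base near the middle of the smaller grey tray. I handed the job in at about 27 s of the 72 s allowed, with the gripper open and well clear.

- **Unscrewing:** I gripped the nut once and turned it clockwise about 295°, raising the arm with the thread as it climbed. It was about 25 mm up by then. The vertical force readings stayed within about 3 N, so the thread was not forced. A slow 2.5 mm test lift showed only the nut's weight before I lifted it off.
- **Setting down:** It touched the tray floor at about 3 N, and pressed with about 6.5 N at most before I released it.
- **Final checks:** The side and wrist cameras put the nut at about (0.518, 0.180), within 2 mm of each other. The vial, spacer ring, screwdriver and small nut are where they started in the side view.

**Disagreements and gaps:**
- The cameras disagreed by up to about 5 mm on the nut's position on the motor. I averaged them, and side forces while turning stayed under about 2 N.
- The nut met the floor about 0.5 mm lower than I had calculated, with a small twisting load. It may have been slightly tilted in the grip, but it stood level once released.
- The top camera could not see the nut in the last check.

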